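# Take the finished cardboard tube out of the tube jig

## Robot

A 7-joint arm with a two-finger parallel gripper is mounted at the origin on the work surface. World frame = base frame: x ahead of the robot, y to its left, z up, the work surface at z = 0. Lengths are in mm, angles in rad, forces in N, time in s.
With the tool pointing down it reaches from about 400 to 900 mm from the base axis. Payload 5.5 kg.
Tool frame: the origin (TCP) lies midway between the tips of the shut fingers; the grasp point (between the pads) lies hold_point_z behind it (hold_point_z is the distance from the TCP to the grasp point, in mm); z points along the fingers, y is the line along which they close (so a half turn about z gives the same grasp; the last joint's range is limited). The gripper opens to 92 mm and grips with 3 to 60 N. Pads are 19 mm wide; open, the fingers measure 130 mm over their backs; the gripper's body (75 mm by 190 mm) begins 47 mm behind the grasp point.
Start: joints at [-0.944, 0.501, -0.427, 1.55, 0.221, 1.138, -0.21], TCP at [231.251, 607.472, 226.729] pointing down, gripper open.
Joint ranges: [-2.88, 2.88], [-0.31, 2.03], [-1.54, 1.56], [0.2, 2.42], [-1.41, 4.55], [0.19, 2.02], [-2.57, 2.57]. Speed limits (rad/s): [2.57, 2.57, 3.14, 3.14, 3.14, 3.14, 3.14].

## Interface

Orientations are given as [roll, pitch, yaw] about the fixed x, y, z axes, in that order (R = Rz(yaw) Ry(pitch) Rx(roll)).
In Python, from station import state, capture, close_job, hold_point_z gives the robot as it stands.
- The arm moves only by the shell command python3 -m creep 'ROWS'. ROWS is JSON, a list of rows, each an object with "linear": the shift along the tool's x, y, z in cm, a list of three; "rot": the turn, a rotation vector about the tool's x, y, z in rad, a list of three; "grip": the opening, from 0 (shut) to 1 (fully open). In form: [{"linear": [tx, ty, tz], "rot": [rx, ry, rz], "grip": grip}, ...]. A call has 1 to 20 rows; each row shifts and turns the commanded pose from where the row before left it, along the tool's axes as they then stand; what a row does not reach is not made up. A row lasts 1/10 s, in which the tool goes at most 50 mm and 8.59 degrees, less where a joint would pass 70% of its speed; a pose out of reach is approached as far as the arm can. A call with a gripper value outside its range is refused whole. The fingers move at their own pace and stop on an object; the grip force is fixed at half the most. Time passes only in rows, so rows that do not move let the fingers close. It gives the time, the measured TCP pose, the force, the opening and the grip force at its end, in the units of the state.
- state(): the state, without advancing time (a new reading comes with each control period).
- capture(name): name is "side" or "top" or "wrist"; returns a dict with "image" (384x512x3 uint8, red, green, blue), "K" (3x3 intrinsics, pixels), "rvec" (rotation vector, rad) and "tvec" (3), from world to camera coordinates, as OpenCV has them; the wrist camera has in their place "mount" (4x4, takes a point from camera to tool coordinates, whose origin is the TCP and whose axes are the flange's). Camera axes: x right, y down, z forward; pixel columns grow to the right and rows downward; lengths in mm; the calibration is good to about 2 mm. A picture is of the moment at which its call begins: read the wrist's pose just before it. There is no depth.
- close_job(): hands the job in; it is judged then, once.
The state is a dict: "time_s": time; "joints": joint angles; "dq": joint speeds; "joint_torque": joint torques, N m; "tcp_pos": TCP position; "orientation": TCP orientation; "contact_force": force on the tool from outside, world axes, zero at the start; "torque": the same for the moment, N m; "gripper_width": finger opening in mm; "finger_force": force on a finger pad.
Only numpy, scipy, OpenCV 4.12 (cv2) and the standard library are available. Lean on these libraries where they do the work, as an engineer would, in place of code of your own. Each camera call takes 0.05 s, during which the arm holds its last target. There are 200 camera calls.

## Task

Take the finished cardboard tube out of the jig: swing the tailstock's clamp lever fully open, slide the tailstock back until its index finger lines up with the marker clip, and swing the lever fully closed again so that the tailstock is locked there. Then grip the tube around its middle, lift it straight up about 12 cm clear of its cradles without tipping it, and finish while still holding it there, steady and level. Leave the jar, the pot and the standing tube alone.

Things in the scene. Friction and masses are not known exactly. Their poses are not given: they have to be found in the camera images.
- jig: Fixed tube jig on a plywood board 160 x 420 x 18 mm; origin: centre of its underside on the table; x across (at yaw 0 away from the robot), y along, z up. From its -y end: headstock plate (inner face y -165, top z 110 mm); two V cradles (y -145 and -61, each 14 thick, 70 across, top z 76) carrying the tube; rail from y -45 to 205, 40 wide, top z 38, for the sliding tailstock.
- cradle (a point): Where the middle of the tube lies when it rests in the cradles: the tube's centre line, 85 mm above the table, at jig x = 0, y = -103 mm. Same axes as the jig.
- tube: The finished tube: brown cardboard, open ends, 50 mm outside diameter, 5 mm wall, 120 mm long, 50 to 100 g, lying loose in the V cradles along the jig's y. Origin at its centre; its own y axis is its centre line, about which it may be turned. Between the cradles 70 mm of its length is free on both sides for the fingers.
- tail (a joint): Slide of the tailstock along the rail in m: about 0 with its rubber plug (32 mm diameter, tapering to 22) 5 to 15 mm inside the tube's end; grows towards the jig's +y, away from the tube; stop at 0.15. Free, it takes about 4 N; with the clamp closed, friction holds it against about 25 N.
- tail_top (a point): Centre of the top of the tailstock's grey-painted post, 132 mm above the table. The post is 34 mm across the jig (x) and 28 mm along it (y); it stands free from 57 mm above the table to its top, except for the plug on its -y face (middle 85 mm above the table). It can be gripped from above across its 34 mm.
- tail_index (a point): Tip of the tailstock's index finger: a steel tab, 3 mm thick, low on the jig's +x side of the tailstock, in line with the post's middle; 55 mm from the jig's middle line, 44 mm above the table.
- clamp (a joint): Clamp lever on the tailstock in rad: 0 = closed (locked), its arm pointing to the jig's -x; it opens clockwise seen from above, until at 1.2 (fully open, stop) its arm points mostly to the jig's +y. The brake is off above about 0.3 rad. It stays where it is left; turning takes 1 to 3 N at the knob.
- clamp_knob (a point): Centre of the top of the lever's black upright knob: an 18 mm diameter cylinder, 42 mm tall, its top 117 mm above the table, at the end of the 62 mm arm.
- clamp_hinge (a point): A point on the lever's upright hinge axis, at the height of the knob's top (117 mm above the table); 56 mm from the post's middle towards the jig's +y. It moves with the tailstock.
- mark (a point): The marker clip: a small dark steel clip (16 mm wide foot, upright 3 mm fin 24 mm tall) on the scale strip along the jig's +x edge; this point is the top of the fin's inner edge, 62 mm from the jig's middle line, 44 mm above the table. Same axes as the jig. The tailstock is at the mark when the index tip and this point have the same jig y. The clip is fixed.
- paint_jar: Bystander: closed jar, 60 mm diameter, 75 mm tall, standing; origin at the centre of its underside.
- water_pot: Bystander: clear plastic cup, 72 mm across the rim, 80 mm tall, standing; origin at the centre of its underside.
- spare_tube: Bystander: wider cardboard tube, 64 mm diameter, 110 mm tall, standing on its end on the table; origin at the centre of its lower end.
There are look-alikes about, which are no part of the job. What is shaped like the tube but green is not meant.

How it is judged (in metres and radians):
On the way, in this order (a step that is already met when the one before it is completed fails the run):
1. the clamp lever is swung open, tailstock still at the tube (value of joint clamp above 0.8 rad and value of joint tail below 0.04 m), for 0.1 s.
2. the open tailstock is slid to the marker (value of joint clamp above 0.5 rad and y of tail_index in the frame of mark between -0.007 and 0.007 m), for 0.2 s.
3. the lever is closed again at the marker, tube still in its cradles (value of joint clamp below 0.15 rad and y of tail_index in the frame of mark between -0.007 and 0.007 m and distance between tube and cradle below 0.03 m), for 0.2 s.
At the end, for the whole second after the job is handed in: Tube held by the fingers alone, 80 to 200 mm above its place in the cradles, within 80 mm of it sideways, within 8 degrees of level, at rest (30 mm/s, 0.3 rad/s), not touching the jig; clamp lever closed (below 0.15 rad); tailstock index within 7 mm of the marker (z of tube in the frame of cradle between 0.08 and 0.2 m and horizontal distance between tube and cradle below 0.08 m and angle between tube's own y axis and vertical between 1.43 and 1.71 rad and contact force between tube and the fingers above 1 N and contact force between tube and jig below 0.1 N and linear speed of tube below 0.03 m/s and angular speed of tube below 0.3 rad/s and value of joint clamp below 0.15 rad and y of tail_index in the frame of mark between -0.007 and 0.007 m); the arm keeps its last pose, push and grip.
It fails at once if the tube was tipped more than 20 degrees from level (angle between tube's own y axis and vertical below 1.22 rad or angle between tube's own y axis and vertical above 1.92 rad).
It fails at once if a bystander was disturbed (distance of any of paint_jar, water_pot, spare_tube from where it was at the start of the episode above 0.025 m).
It also fails if it takes over 72 s, if anything falls off the work surface, if the arm or the gripper's body presses on something with over 40 N, if the wrist force passes 120 N, or if a joint passes its speed limit or range.

## Working session

There is one attempt and no reset: what is moved stays moved. The work goes in short steps, Python scripts to look and compute and a shell command to move; the robot and the scene stay as the last step left them, time stands still between calls to the robot, and variables do not carry over. Pictures are saved under pics/ and viewed, at most 10 in all, crops included, and the job is handed in when it is done.

```bash
mkdir -p pics; ls; cat > h.py <<'E'
import numpy as np,cv2
from station import state,capture,close_job,hold_point_z
from scipy.spatial.transform import Rotation as R
def ray(c,uv):
    Rm=cv2.Rodrigues(np.array(c["rvec"],float))[0];t=np.array(c["tvec"],float).ravel()
    d=Rm.T@np.linalg.inv(np.array(c["K"]))@np.array([uv[0],uv[1],1.]);return -Rm.T@t,d
def atz(c,uv,z):
    o,d=ray(c,uv);return o+d*(z-o[2])/d[2]
def proj(c,p):
    return cv2.projectPoints(np.array(p,float).reshape(-1,3),np.array(c["rvec"],float),np.array(c["tvec"],float),np.array(c["K"],float),None)[0].reshape(-1,2)
E
python3 - <<'E'
from h import *
import pickle
print(state(),hold_point_z)
for n in("top","side"):
    c=capture(n);pickle.dump(c,open(n+".pkl","wb"))
    cv2.imwrite(f"pics/{n}0.png",cv2.resize(c["image"][:,:,::-1],(800,600),interpolation=cv2.INTER_CUBIC))
    print(n,ray(c,(256,192)))
E
```

```text
pics
{'time_s': 0.0, 'joints': array([-0.94380769,  0.50184504, -0.42678825,  1.55148681,  0.22080939,
        1.13828083, -0.210311  ]), 'dq': array([-0.00024979, -0.00110292, -0.00199963, -0.00020394, -0.00017146,
       -0.00049595,  0.00050433]), 'joint_torque': array([ 9.41420549e-04, -5.66609359e+01, -5.81549004e+00, -2.79117411e+01,
       -6.85160724e-02,  3.09489970e-02,  1.92000139e-04]), 'tcp_pos': array([231.0703602 , 606.77527765, 225.66453459]), 'orientation': array([-3.13963253e+00, -5.54896244e-05,  2.77785649e+00]), 'contact_force': array([-0.30311408, -0.49095044,  0.29141836]), 'torque': array([ 0.01829035,  0.03559032, -0.04201849]), 'finger_force': 0.0, 'gripper_width': 91.95615552378091} 18.8
top (array([485.35739863,  -8.02835554, 952.53654038]), array([ 0.11992377, -0.00651039, -0.99309926]))
side (array([368.7059733 , 623.06211321, 579.07881409]), array([ 0.23003983, -0.78397386, -0.5769873 ]))
```

View pics/top0.png

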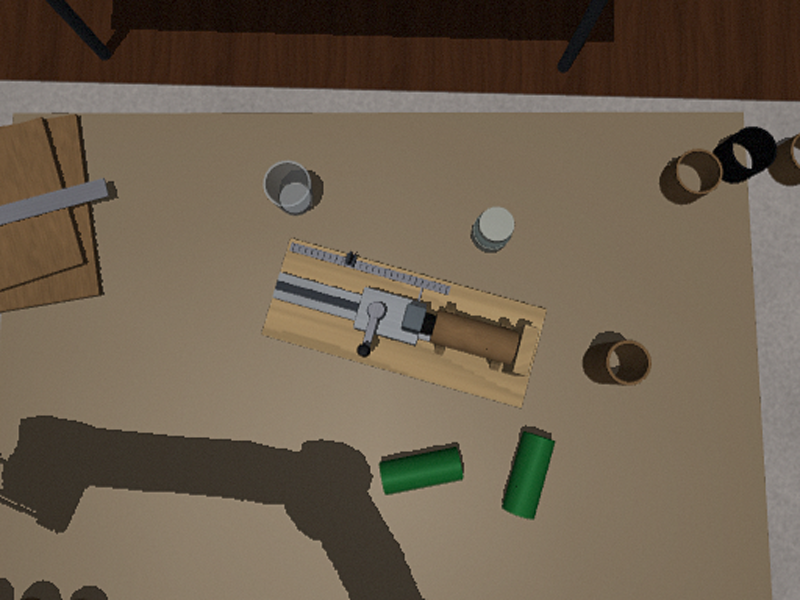

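View pics/side0.png

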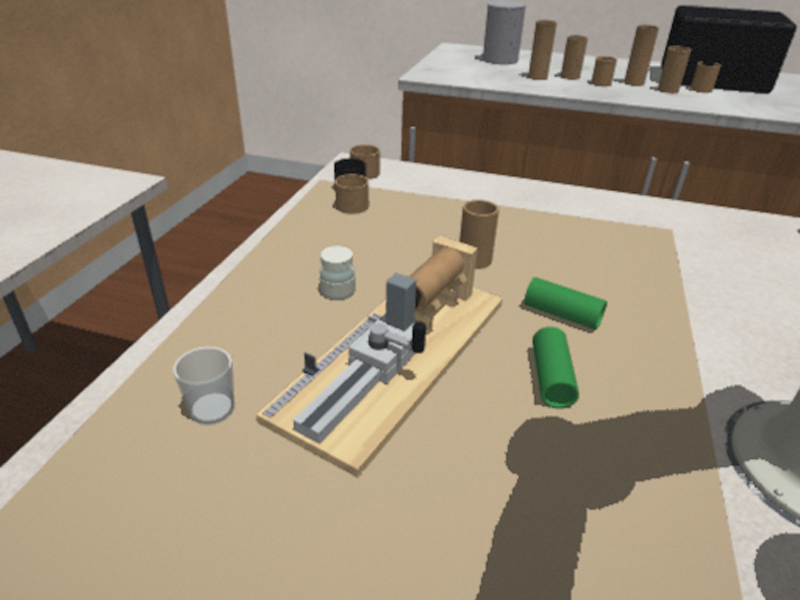

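The top view shows the jig's board with corners near (292,238), (546,307), (522,408) and (263,335). The lever knob is at (364,350), the clip at (351,258), and the tube runs from (436,325) to (518,347). I'll zoom both views for a precise fit.

```bash
python3 - <<'E'
import pickle,cv2,numpy as np
a=pickle.load(open("top.pkl","rb"))["image"][145:270,160:360,::-1]
b=pickle.load(open("side.pkl","rb"))["image"][145:310,155:330,::-1]
cv2.imwrite("pics/tz.png",cv2.resize(a,None,fx=4,fy=4,interpolation=cv2.INTER_CUBIC))
cv2.imwrite("pics/sz.png",cv2.resize(b,None,fx=3.6,fy=3.6,interpolation=cv2.INTER_CUBIC))
E
```

```text
(no output)
```

View pics/tz.png

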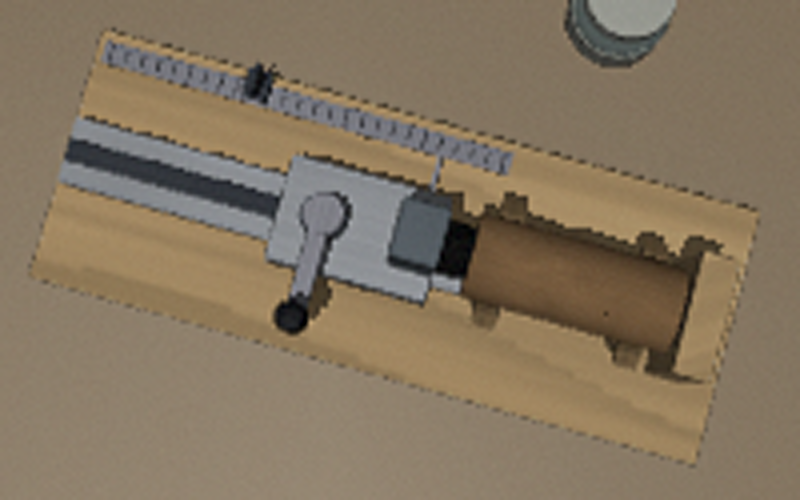

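View pics/sz.png

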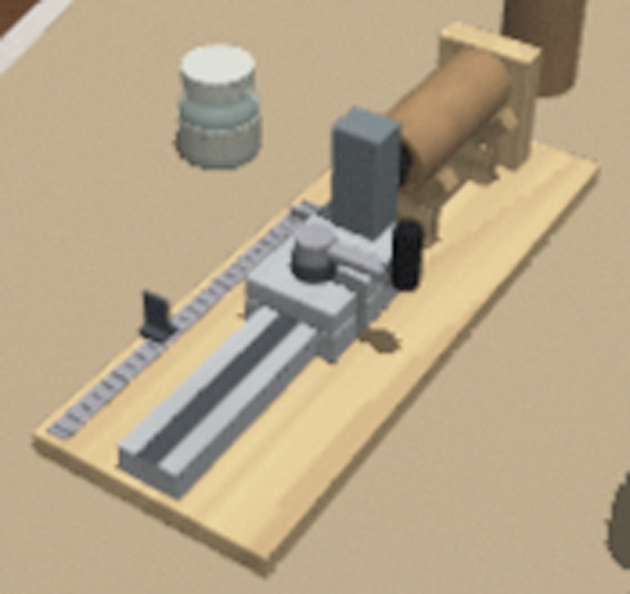

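```bash
cat > fit.py <<'E'
from h import *
import pickle
from scipy.optimize import least_squares
T=pickle.load(open("top.pkl","rb"));S=pickle.load(open("side.pkl","rb"))
t=lambda x,y:((x+.5)/4-.5+160,(y+.5)/4-.5+145)
s=lambda x,y:((x+.5)/3.6-.5+155,(y+.5)/3.6-.5+145)
def W(p,l):
    c,n=np.cos(p[2]),np.sin(p[2]);return np.array([p[0]+c*l[0]-n*l[1],p[1]+n*l[0]+c*l[1],l[2]])
def kn(p,z=117):
    a=np.pi-p[4]; return [62*np.cos(a),p[3]+56+62*np.sin(a),z]
obs=[(T,t(107,30),lambda p:[80,210,18]),(T,t(760,211),lambda p:[80,-210,18]),(T,t(693,465),lambda p:[-80,-210,18]),(T,t(32,275),lambda p:[-80,210,18]),
(S,s(36,437),lambda p:[80,210,18]),(S,s(268,562),lambda p:[-80,210,18]),(S,s(600,168),lambda p:[-80,-210,18]),
(T,t(292,315),kn),(S,s(408,228),kn),(S,s(368,121),lambda p:[0,p[3],132]),(T,t(436,161),lambda p:[55,p[3],44]),
(S,s(168,303),lambda p:[62,p[5],44])]
f=lambda p:np.concatenate([(proj(c,W(p,l(p)))[0]-uv) for c,uv,l in obs])
r=least_squares(f,[620,0,-.25,0,0,100],loss="soft_l1",x_scale=[10,10,.1,10,.1,10])
p=r.x
if __name__=="__main__":
    print(p.round(3));print(f(p).reshape(-1,2).round(1).tolist())
    print("mark top px zoom",(proj(T,W(p,[62,p[5],44]))[0]+.5-[160,145])*4)
    for n,l in dict(knob=kn(p),hinge=[0,p[3]+56,117],post=[0,p[3],132],cradle=[0,-103,85],mark=[62,p[5],44]).items(): print(n,W(p,l).round(1))
    np.save("p.npy",p)
E
python3 fit.py
```

```text
[ 5.63976e+02 -2.04870e+01 -2.43000e-01 -1.19050e+01 -4.00000e-03
  1.05472e+02]
[[-1.4, 0.1], [0.1, 0.2], [0.5, 0.4], [-1.4, 1.1], [-1.6, -1.4], [-0.3, -0.9], [0.0, -1.3], [-0.8, 0.8], [0.2, -0.8], [-0.5, 0.4], [0.7, -0.6], [0.5, 0.6]]
mark top px zoom [253.36357418  95.72760228]
knob [514.4  37.  117. ]
hinge [574.6  22.3 117. ]
post [561.1 -32.  132. ]
cradle [ 539.2 -120.5   85. ]
mark [649.5  67.   44. ]
```

```bash
cat >> h.py <<'E'
def goto(x,y,z,yaw=None):
    s=state();r=R.from_euler("xyz",s["orientation"])
    print("at",s["tcp_pos"].round(1),s["orientation"].round(3),"J",s["joints"].round(2),"F",s["contact_force"].round(1),"w",round(s["gripper_width"],1),"t",s["time_s"])
    if yaw is not None:
        r2=R.from_euler("xyz",[np.pi,0,yaw]);print("rot first",(r.inv()*r2).as_rotvec().round(3));r=r2
    print("then lin cm",(r.inv().apply(np.array([x,y,z])-s["tcp_pos"])/10).round(2))
E
python3 -c "
from h import *
goto(514.4,37,180,np.pi-.243)"
```

```text
at [231.1 606.8 225.8] [-3.14  -0.     2.778] J [-0.94  0.5  -0.43  1.55  0.22  1.14 -0.21] F [ 0.7 -0.5  0.2] w 91.9 t 0.1
rot first [-0.002 -0.    -0.121]
then lin cm [-41.21 -48.49   4.58]
```

```bash
python3 -m creep '[{"linear":[0,0,0],"rot":[-0.002,0,-0.12],"grip":0.5},{"linear":[-2.2,-2.6,0],"rot":[0,0,0],"grip":0.5},{"linear":[-2.2,-2.6,0],"rot":[0,0,0],"grip":0.5},{"linear":[-2.2,-2.6,0],"rot":[0,0,0],"grip":0.5},{"linear":[-2.2,-2.6,0],"rot":[0,0,0],"grip":0.5},{"linear":[-2.2,-2.6,0],"rot":[0,0,0],"grip":0.5},{"linear":[-2.2,-2.6,0],"rot":[0,0,0],"grip":0.5},{"linear":[-2.2,-2.6,0],"rot":[0,0,0],"grip":0.5},{"linear":[-2.2,-2.6,0],"rot":[0,0,0],"grip":0.5},{"linear":[-2.2,-2.6,0],"rot":[0,0,0],"grip":0.5},{"linear":[-2.2,-2.6,0],"rot":[0,0,0],"grip":0.5},{"linear":[-2.2,-2.6,0],"rot":[0,0,0],"grip":0.5},{"linear":[-2.2,-2.6,0],"rot":[0,0,0],"grip":0.5},{"linear":[-2.2,-2.6,0],"rot":[0,0,0],"grip":0.5},{"linear":[-2.2,-2.6,0],"rot":[0,0,0],"grip":0.5},{"linear":[-2.2,-2.6,0],"rot":[0,0,0],"grip":0.5},{"linear":[-2.2,-2.6,0],"rot":[0,0,0],"grip":0.5},{"linear":[-2.2,-2.6,0],"rot":[0,0,0],"grip":0.5},{"linear":[0,0,0],"rot":[0,0,0],"grip":0.5},{"linear":[0,0,0],"rot":[0,0,0],"grip":0.5}]'; python3 -c "
from h import *
goto(514.4,37,180,np.pi-.243)"
```

```text
time_s: 2.1
tcp_pos: [487.3, 87.6, 225.5]
orientation: [3.14, -0.001, 2.896]
contact_force: [0.2, 0.4, -1.2]
gripper_width: 45.5
finger_force: 0.0
at [487.3  87.6 225.5] [ 3.140e+00 -1.000e-03  2.896e+00] J [-0.06  0.2  -0.19  1.94  0.04  1.    1.05] F [ 0.2  0.4 -1.2] w 45.5 t 2.1
rot first [ 0.002 -0.001 -0.003]
then lin cm [-3.85 -4.26  4.55]
```

```bash
python3 -m creep '[{"linear":[-1.3,-1.4,0.8],"rot":[0.001,0,0],"grip":0.5},{"linear":[-1.3,-1.4,0.8],"rot":[0,0,0],"grip":0.5},{"linear":[-1.2,-1.4,1],"rot":[0,0,0],"grip":0.5},{"linear":[0,0,0],"rot":[0,0,0],"grip":0.5},{"linear":[0,0,0],"rot":[0,0,0],"grip":0.5}]'; python3 - <<'E'
from h import *
goto(514.4,37,84)
s=state();c=capture("wrist")
M=np.array(c["mount"]);Tw=np.eye(4);Tw[:3,:3]=R.from_euler("xyz",s["orientation"]).as_matrix();Tw[:3,3]=s["tcp_pos"]
X=np.linalg.inv(Tw@M)
c["rvec"]=cv2.Rodrigues(X[:3,:3])[0];c["tvec"]=X[:3,3]
import pickle;pickle.dump(c,open("w.pkl","wb"))
for q in ([514.4,37,117],[574.6,22.3,117],[561.1,-32,132],[649.5,67,44]):print((proj(c,q)[0]*1.5).round())
cv2.imwrite("pics/w0.png",cv2.resize(c["image"][:,:,::-1],None,fx=1.5,fy=1.5,interpolation=cv2.INTER_CUBIC))
E
```

```text
time_s: 2.6
tcp_pos: [513.5, 40.0, 199.6]
orientation: [3.14, -0.001, 2.899]
contact_force: [-0.4, 0.1, -1.0]
gripper_width: 46.0
finger_force: 0.0
at [513.5  40.  199.6] [ 3.140e+00 -1.000e-03  2.899e+00] J [ 0.    0.27 -0.15  1.92  0.05  0.96  1.16] F [-0.4  0.1 -1. ] w 46.0 t 2.6
then lin cm [-0.17 -0.28 11.56]
[384. 305.]
[384. 399.]
[290. 412.]
[459. 420.]
```

View pics/w0.png

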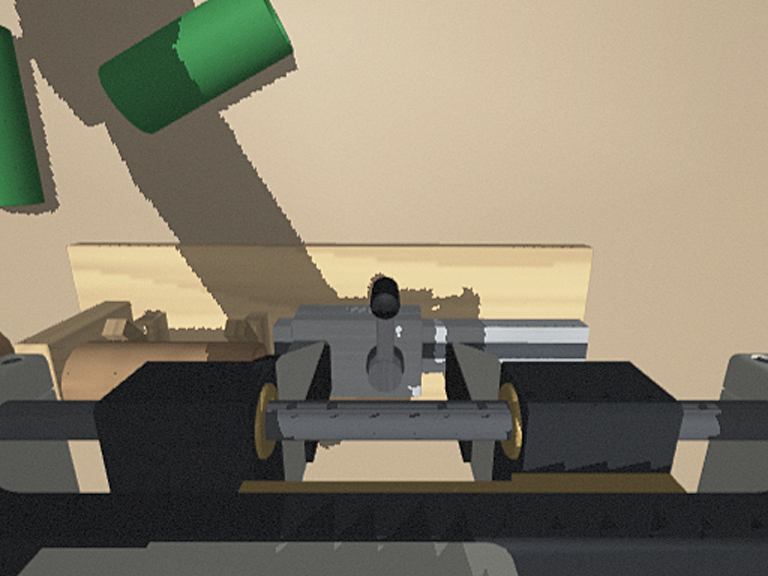

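The wrist view shows the knob top at about (386,303) against a predicted (384,305), so the fit holds. I'll descend and grip the knob.

```bash
python3 -m creep '[{"linear":[-0.1,-0.2,2.8],"rot":[0,0,0],"grip":0.5},{"linear":[-0.1,-0.1,2.8],"rot":[0,0,0],"grip":0.5},{"linear":[0,0,2.8],"rot":[0,0,0],"grip":0.5},{"linear":[0,0,1.8],"rot":[0,0,0],"grip":0.5},{"linear":[0,0,1.0],"rot":[0,0,0],"grip":0.5},{"linear":[0,0,0],"rot":[0,0,0],"grip":0.5},{"linear":[0,0,0],"rot":[0,0,0],"grip":0.1},{"linear":[0,0,0],"rot":[0,0,0],"grip":0.1},{"linear":[0,0,0],"rot":[0,0,0],"grip":0.1},{"linear":[0,0,0],"rot":[0,0,0],"grip":0.1},{"linear":[0,0,0],"rot":[0,0,0],"grip":0.1},{"linear":[0,0,0],"rot":[0,0,0],"grip":0.1}]';  python3 -c "
from h import *
goto(514.4,37,84)"
```

```text
time_s: 3.85
tcp_pos: [516.3, 35.6, 88.6]
orientation: [3.14, 0.002, 2.898]
contact_force: [-0.2, 2.0, 5.6]
gripper_width: 17.0
finger_force: 30.0
at [516.3  35.6  88.6] [3.140e+00 2.000e-03 2.898e+00] J [-0.01  0.43 -0.14  2.    0.08  0.72  1.13] F [-0.2  2.   5.6] w 17.0 t 3.85
then lin cm [0.22 0.09 0.46]
```

```bash
python3 -m creep '[{"linear":[-0.03,0.5,0],"rot":[0,0,0.08],"grip":0.1},{"linear":[-0.03,0.5,0],"rot":[0,0,0.08],"grip":0.1},{"linear":[-0.02,0.5,0],"rot":[0,0,0.08],"grip":0.1},{"linear":[-0.02,0.5,0],"rot":[0,0,0.08],"grip":0.1},{"linear":[-0.02,0.5,0],"rot":[0,0,0.08],"grip":0.1},{"linear":[0,0,0],"rot":[0,0,0],"grip":0.1}]';  python3 - <<'E'
from h import *
p=np.load("p.npy")
goto(574,22,88,np.pi-.243)
c=capture("top")
def W(l):
    a,n=np.cos(p[2]),np.sin(p[2]);return np.array([p[0]+a*l[0]-n*l[1],p[1]+n*l[0]+a*l[1],l[2]])
print("idx px",proj(c,W([55,p[3],44])))
cv2.imwrite("pics/t1.png",cv2.resize(c["image"][145:270,160:360,::-1],None,fx=4,fy=4,interpolation=cv2.INTER_CUBIC))
E
```

```text
time_s: 4.45
tcp_pos: [527.0, 57.7, 88.6]
orientation: [3.14, 0.001, 2.496]
contact_force: [-2.2, 1.2, 7.4]
gripper_width: 17.5
finger_force: 30.0
at [527.   57.7  88.6] [3.140e+00 1.000e-03 2.496e+00] J [-0.12  0.44 -0.05  1.97  0.03  0.73  0.74] F [-2.2  1.2  7.4] w 17.5 t 4.45
rot first [ 0.001  0.001 -0.403]
then lin cm [-5.42 -2.33  0.06]
idx px [[269.34800556 184.29450811]]
```

```bash
python3 -m creep '[{"linear":[-0.02,0.5,0],"rot":[0,0,0.08],"grip":0.1},{"linear":[-0.02,0.5,0],"rot":[0,0,0.08],"grip":0.1},{"linear":[-0.02,0.5,0],"rot":[0,0,0.08],"grip":0.1},{"linear":[-0.02,0.5,0],"rot":[0,0,0.08],"grip":0.1},{"linear":[-0.02,0.5,0],"rot":[0,0,0.08],"grip":0.1},{"linear":[-0.02,0.5,0],"rot":[0,0,0.08],"grip":0.1},{"linear":[-0.02,0.5,0],"rot":[0,0,0.08],"grip":0.1},{"linear":[-0.02,0.5,0],"rot":[0,0,0.08],"grip":0.1},{"linear":[-0.02,0.5,0],"rot":[0,0,0.08],"grip":0.1},{"linear":[-0.02,0.5,0],"rot":[0,0,0.08],"grip":0.1},{"linear":[0,0,0],"rot":[0,0,0],"grip":0.1},{"linear":[0,0,0],"rot":[0,0,0],"grip":0.1}]';  python3 - <<'E'
from h import *
p=np.load("p.npy")
goto(574,22,88)
c=capture("top")
cv2.imwrite("pics/t1.png",cv2.resize(c["image"][145:270,160:360,::-1],None,fx=4,fy=4,interpolation=cv2.INTER_CUBIC))
q=state()["tcp_pos"][:2]-p[:2];a,n=np.cos(p[2]),np.sin(p[2])
print("jig xy",[a*q[0]+n*q[1],-n*q[0]+a*q[1]])
E
```

```text
time_s: 5.7
tcp_pos: [567.7, 81.1, 88.5]
orientation: [-3.14, -0.0, 1.697]
contact_force: [-4.0, -0.7, 9.8]
gripper_width: 17.3
finger_force: 30.0
at [567.7  81.1  88.5] [-3.14  -0.     1.697] J [-0.3   0.51  0.14  1.87 -0.1   0.77  0.02] F [-4.  -0.7  9.8] w 17.3 t 5.7
then lin cm [-5.94 -0.12  0.05]
jig xy [np.float64(-20.86904535817673), np.float64(99.51735801605176)]
```

View pics/t1.png

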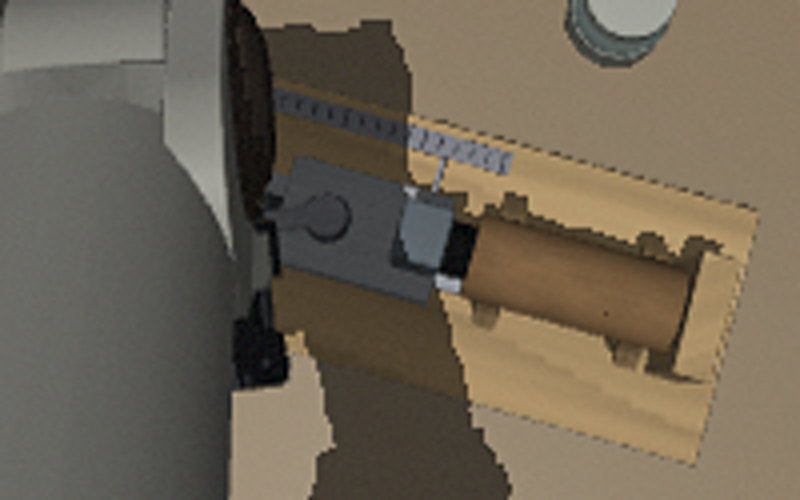

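The lever is open, with the arm pointing left towards jig +y. The index sits at (442,160), still at the tube. Next I'll slide about 110 mm along jig +y.

```bash
python3 -m creep '[{"linear":[0.466,0.18,0],"rot":[0,0,0],"grip":0.1},{"linear":[0.933,0.361,0],"rot":[0,0,0],"grip":0.1},{"linear":[0.933,0.361,0],"rot":[0,0,0],"grip":0.1},{"linear":[0.933,0.361,0],"rot":[0,0,0],"grip":0.1},{"linear":[0.933,0.361,0],"rot":[0,0,0],"grip":0.1},{"linear":[0.933,0.361,0],"rot":[0,0,0],"grip":0.1},{"linear":[0.933,0.361,0],"rot":[0,0,0],"grip":0.1},{"linear":[0.933,0.361,0],"rot":[0,0,0],"grip":0.1},{"linear":[0.933,0.361,0],"rot":[0,0,0],"grip":0.1},{"linear":[0.933,0.361,0],"rot":[0,0,0],"grip":0.1},{"linear":[0.933,0.361,0],"rot":[0,0,0],"grip":0.1},{"linear":[0.466,0.18,0],"rot":[0,0,0],"grip":0.1},{"linear":[0,0,0],"rot":[0,0,0],"grip":0.1},{"linear":[0,0,0],"rot":[0,0,0],"grip":0.1}]';  python3 - <<'E'
from h import *
p=np.load("p.npy")
goto(574,22,88)
im=[]
for n in ("top","side"):
    c=capture(n);i=c["image"][:,:,::-1]
    i=i[145:245,130:280] if n=="top" else i[180:300,150:290]
    im.append(cv2.resize(i,(400,int(400*i.shape[0]/i.shape[1])),interpolation=cv2.INTER_CUBIC))
h=max(i.shape[0] for i in im)
cv2.imwrite("pics/t2.png",cv2.hconcat([cv2.copyMakeBorder(i,0,h-i.shape[0],0,0,0) for i in im]))
q=state()["tcp_pos"][:2]-p[:2];a,n=np.cos(p[2]),np.sin(p[2])
print("jig xy",[a*q[0]+n*q[1],-n*q[0]+a*q[1]])
E
```

```text
time_s: 7.15
tcp_pos: [594.7, 188.6, 88.6]
orientation: [-3.141, -0.001, 1.698]
contact_force: [-2.3, -0.9, 7.1]
gripper_width: 17.6
finger_force: 30.0
at [594.7 188.6  88.6] [-3.141e+00 -1.000e-03  1.698e+00] J [-0.45  0.58  0.13  1.74 -0.1   0.83 -0.14] F [-2.3 -0.9  7.1] w 17.6 t 7.15
then lin cm [-16.26  -4.16   0.05]
jig xy [np.float64(-20.517318627432566), np.float64(210.29281394169962)]
```

View pics/t2.png

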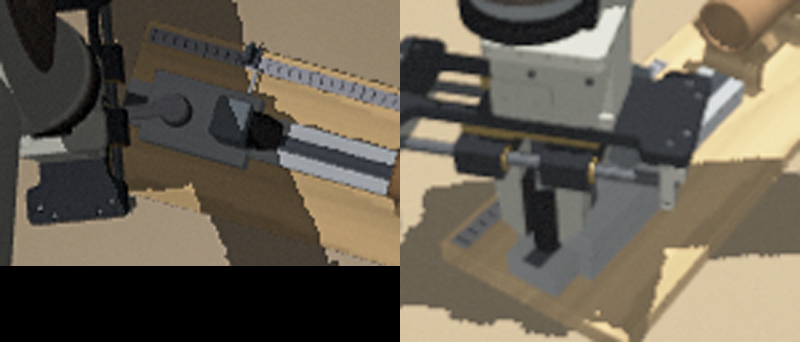

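```bash
python3 - <<'E'
from h import *
import pickle
p=np.load("p.npy");a,n=np.cos(p[2]),np.sin(p[2])
W=lambda l:np.array([p[0]+a*l[0]-n*l[1],p[1]+n*l[0]+a*l[1],l[2]])
c=capture("top");pickle.dump(c,open("t3.pkl","wb"));c0=pickle.load(open("top.pkl","rb"))
x0,y0,f=210,152,16
out=[]
for k in(c0,c):
    i=k["image"][y0:y0+37,x0:x0+25,::-1]
    i=cv2.convertScaleAbs(cv2.resize(i,None,fx=f,fy=f,interpolation=cv2.INTER_CUBIC),alpha=1.5,beta=0)
    for y in (100,110):
        u=[tuple(int(v) for v in (q+.5-[x0,y0])*f) for q in proj(k,[W([45,y,44]),W([75,y,44])])]
        cv2.line(i,*u,(0,0,255),1)
    out.append(i)
cv2.imwrite("pics/t3.png",cv2.hconcat(out))
E
```

```text
(no output)
```

View pics/t3.png

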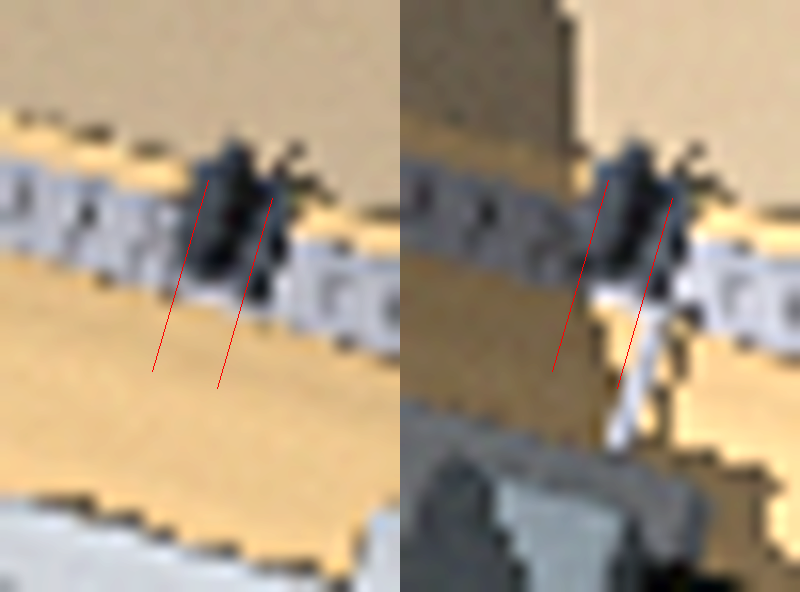

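The index bar is at jig y ≈ 97.7 and the clip's fin top is at ≈ 106.5 in the same picture, with the red lines marking y = 110 and 100. I'll move 8.9 mm more.

```bash
python3 -m creep '[{"linear":[0.415,0.16,0],"rot":[0,0,0],"grip":0.1},{"linear":[0.415,0.16,0],"rot":[0,0,0],"grip":0.1},{"linear":[0,0,0],"rot":[0,0,0],"grip":0.1},{"linear":[0,0,0],"rot":[0,0,0],"grip":0.1},{"linear":[0,0,0],"rot":[0,0,0],"grip":0.1},{"linear":[0,0,0],"rot":[0,0,0],"grip":0.1}]';  python3 - <<'E'
from h import *
p=np.load("p.npy");a,n=np.cos(p[2]),np.sin(p[2])
goto(574,22,88)
q=state()["tcp_pos"][:2]-p[:2]
print("jig xy",[a*q[0]+n*q[1],-n*q[0]+a*q[1]])
W=lambda l:np.array([p[0]+a*l[0]-n*l[1],p[1]+n*l[0]+a*l[1],l[2]])
k=capture("top");x0,y0,f=205,152,16
i=k["image"][y0:y0+37,x0:x0+30,::-1]
i=cv2.convertScaleAbs(cv2.resize(i,None,fx=f,fy=f,interpolation=cv2.INTER_CUBIC),alpha=1.5,beta=0)
for y in (100,110):
    u=[tuple(int(v) for v in (q+.5-[x0,y0])*f) for q in proj(k,[W([45,y,44]),W([75,y,44])])]
    cv2.line(i,*u,(0,0,255),1)
cv2.imwrite("pics/t4.png",i)
E
```

```text
time_s: 7.9
tcp_pos: [596.6, 196.4, 88.6]
orientation: [-3.141, 0.0, 1.697]
contact_force: [-2.4, -0.9, 8.1]
gripper_width: 17.5
finger_force: 30.0
at [596.6 196.4  88.6] [-3.141  0.     1.697] J [-0.46  0.59  0.13  1.73 -0.1   0.84 -0.16] F [-2.4 -0.9  8.1] w 17.5 t 7.9
then lin cm [-17.02  -4.45   0.06]
jig xy [np.float64(-20.489087871493478), np.float64(218.38085081476825)]
```

View pics/t4.png

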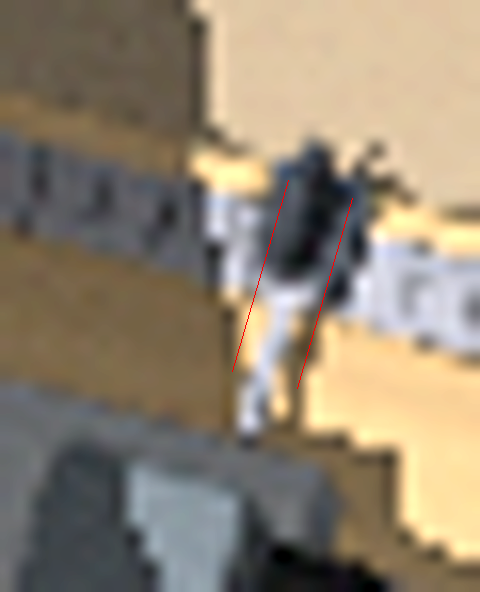

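The index now lines up with the fin: its bar is at about (266,350) and points straight at the fin. Now I'll close the lever along the reverse arc.

```bash
python3 -m creep '[{"linear":[-0.02,-0.496,0],"rot":[0,0,-0.08],"grip":0.1},{"linear":[-0.02,-0.496,0],"rot":[0,0,-0.08],"grip":0.1},{"linear":[-0.02,-0.496,0],"rot":[0,0,-0.08],"grip":0.1},{"linear":[-0.02,-0.496,0],"rot":[0,0,-0.08],"grip":0.1},{"linear":[-0.02,-0.496,0],"rot":[0,0,-0.08],"grip":0.1},{"linear":[-0.02,-0.496,0],"rot":[0,0,-0.08],"grip":0.1},{"linear":[-0.02,-0.496,0],"rot":[0,0,-0.08],"grip":0.1},{"linear":[-0.02,-0.496,0],"rot":[0,0,-0.08],"grip":0.1},{"linear":[-0.02,-0.496,0],"rot":[0,0,-0.08],"grip":0.1},{"linear":[-0.02,-0.496,0],"rot":[0,0,-0.08],"grip":0.1},{"linear":[-0.02,-0.496,0],"rot":[0,0,-0.08],"grip":0.1},{"linear":[-0.02,-0.496,0],"rot":[0,0,-0.08],"grip":0.1},{"linear":[-0.02,-0.496,0],"rot":[0,0,-0.08],"grip":0.1},{"linear":[-0.02,-0.496,0],"rot":[0,0,-0.08],"grip":0.1},{"linear":[-0.02,-0.496,0],"rot":[0,0,-0.08],"grip":0.1},{"linear":[0,0,0],"rot":[0,0,0],"grip":0.1},{"linear":[0,0,0],"rot":[0,0,0],"grip":0.1},{"linear":[0,0,0],"rot":[0,0,0],"grip":0.1}]';  python3 - <<'E'
from h import *
p=np.load("p.npy");a,n=np.cos(p[2]),np.sin(p[2])
goto(574,22,88)
q=state()["tcp_pos"][:2]-p[:2]
print("jig xy",[a*q[0]+n*q[1],-n*q[0]+a*q[1]])
E
```

```text
time_s: 9.75
tcp_pos: [545.2, 150.3, 88.6]
orientation: [3.141, 0.001, 2.896]
contact_force: [-1.4, -0.2, 6.9]
gripper_width: 17.2
finger_force: 30.0
at [545.2 150.3  88.6] [3.141e+00 1.000e-03 2.896e+00] J [-0.19  0.5  -0.16  1.88  0.11  0.77  0.92] F [-1.4 -0.2  6.9] w 17.2 t 9.75
then lin cm [ -5.91 -11.75   0.06]
jig xy [np.float64(-59.367735527127394), np.float64(161.27063237303244)]
```

```bash
python3 -m creep '[{"linear":[0,-0.1,0],"rot":[0,0,0],"grip":0.1},{"linear":[0,-0.1,0],"rot":[0,0,0],"grip":0.1},{"linear":[0,0,0],"rot":[0,0,0],"grip":0.1}]'
```

```text
time_s: 10.05
tcp_pos: [544.9, 149.4, 88.6]
orientation: [3.14, 0.001, 2.897]
contact_force: [0.9, 1.4, 5.8]
gripper_width: 16.9
finger_force: 30.0
```

```bash
python3 -m creep '[{"linear":[0,-0.1,0],"rot":[0,0,0],"grip":0.1},{"linear":[0,-0.1,0],"rot":[0,0,0],"grip":0.1},{"linear":[0,0,0],"rot":[0,0,0],"grip":0.1}]'
```

```text
time_s: 10.35
tcp_pos: [544.5, 147.7, 88.6]
orientation: [3.139, 0.002, 2.898]
contact_force: [-0.1, 2.0, 6.7]
gripper_width: 17.0
finger_force: 30.0
```

```bash
python3 -m creep '[{"linear":[0,-0.1,0],"rot":[0,0,0],"grip":0.1},{"linear":[0,-0.1,0],"rot":[0,0,0],"grip":0.1},{"linear":[0,0,0],"rot":[0,0,0],"grip":0.1},{"linear":[0,0,0],"rot":[0,0,0],"grip":0.1}]'; python3 - <<'E'
from h import *
import pickle
p=np.load("p.npy");a,n=np.cos(p[2]),np.sin(p[2])
goto(574,22,88)
q=state()["tcp_pos"][:2]-p[:2]
print("jig xy",[a*q[0]+n*q[1],-n*q[0]+a*q[1]])
k=capture("top");x0,y0,f=190,145,10
k3=pickle.load(open("t3.pkl","rb"))
i=k["image"][y0:y0+58,x0:x0+50,::-1]
i=cv2.convertScaleAbs(cv2.resize(i,None,fx=f,fy=f,interpolation=cv2.INTER_CUBIC),alpha=1.5,beta=0)
W=lambda l:np.array([p[0]+a*l[0]-n*l[1],p[1]+n*l[0]+a*l[1],l[2]])
for y in (100,110):
    u=[tuple(int(v) for v in (q+.5-[x0,y0])*f) for q in proj(k,[W([45,y,44]),W([75,y,44])])]
    cv2.line(i,*u,(0,0,255),1)
cv2.imwrite("pics/t5.png",i)
E
```

```text
time_s: 10.75
tcp_pos: [543.9, 145.5, 88.6]
orientation: [3.14, 0.001, 2.897]
contact_force: [-0.8, 1.5, 6.7]
gripper_width: 17.1
finger_force: 30.0
at [543.9 145.5  88.6] [3.140e+00 1.000e-03 2.897e+00] J [-0.18  0.49 -0.16  1.89  0.11  0.77  0.93] F [-0.8  1.5  6.7] w 17.1 t 10.75
then lin cm [ -5.9  -11.26   0.04]
jig xy [np.float64(-59.42476004862074), np.float64(156.2689542993253)]
```

View pics/t5.png

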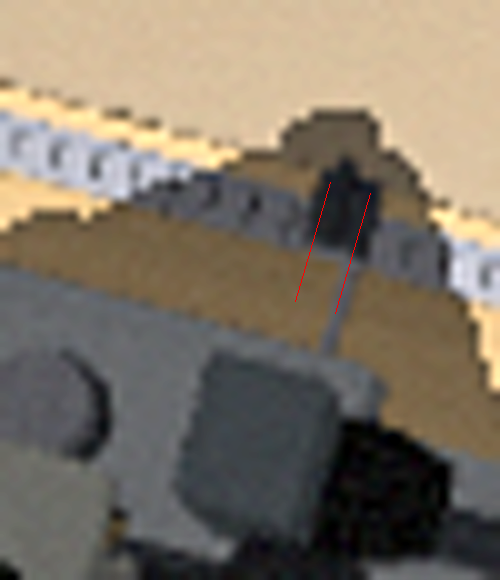

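The index is now at about (346,300), roughly 7.5 mm short of the mark, because the swing dragged the tailstock along. I'll reopen the lever, move the tailstock back and close it with a loose cage. From here I'll measure the index numerically, by saturation profile along jig y.

```bash
cat > idx.py <<'E'
from h import *
import pickle,sys
p=np.load("p.npy");a,n=np.cos(p[2]),np.sin(p[2])
W=lambda l:np.array([p[0]+a*l[0]-n*l[1],p[1]+n*l[0]+a*l[1],l[2]])
def index(c,lo=85,hi=125):
    sat=cv2.cvtColor(c["image"],cv2.COLOR_RGB2HSV)[:,:,1].astype(np.float32)
    ys=np.arange(lo,hi,.5);res=[]
    for x in (45,47,49,51,53):
        uv=proj(c,[W([x,y,44]) for y in ys]).astype(np.float32)
        v=cv2.remap(sat,uv[:,:1],uv[:,1:],cv2.INTER_LINEAR).ravel()
        k=v.argmin();w=np.clip(np.median(v)-20-v,0,None)*(abs(ys-ys[k])<5);res.append(round(float((w*ys).sum()/max(w.sum(),1e-6)),1))
    return res
def jig():
    q=state()["tcp_pos"][:2]-p[:2];return np.round([a*q[0]+n*q[1],-n*q[0]+a*q[1]],1)
if __name__=="__main__":
    goto(*W([0,0,88]));print("jig tcp",jig(),"index",index(capture("top")))
E
python3 -c "
from idx import *
print(index(pickle.load(open('t3.pkl','rb'))));print(index(pickle.load(open('top.pkl','rb')),-40,10))";python3 idx.py
```

```text
[96.9, 97.2, 97.1, 97.1, 96.8]
[-12.4, -12.5, -12.4, -12.4, -12.3]
at [543.9 145.4  88.6] [3.140e+00 1.000e-03 2.897e+00] J [-0.18  0.49 -0.16  1.89  0.11  0.77  0.93] F [0.6 2.2 5.9] w 17.1 t 10.8
then lin cm [ -5.96 -15.61   0.04]
jig tcp [-59.4 156.2] index [99.2, 99.6, 99.4, 99.2, 98.9]
```

```bash
python3 -m creep '[{"linear":[-0.02,0.48,0],"rot":[0,0,0.08],"grip":0.1},{"linear":[-0.02,0.48,0],"rot":[0,0,0.08],"grip":0.1},{"linear":[-0.02,0.48,0],"rot":[0,0,0.08],"grip":0.1},{"linear":[-0.02,0.48,0],"rot":[0,0,0.08],"grip":0.1},{"linear":[-0.02,0.48,0],"rot":[0,0,0.08],"grip":0.1},{"linear":[-0.02,0.48,0],"rot":[0,0,0.08],"grip":0.1},{"linear":[-0.02,0.48,0],"rot":[0,0,0.08],"grip":0.1},{"linear":[-0.02,0.48,0],"rot":[0,0,0.08],"grip":0.1},{"linear":[-0.02,0.48,0],"rot":[0,0,0.08],"grip":0.1},{"linear":[-0.02,0.48,0],"rot":[0,0,0.08],"grip":0.1},{"linear":[-0.02,0.48,0],"rot":[0,0,0.08],"grip":0.1},{"linear":[-0.02,0.48,0],"rot":[0,0,0.08],"grip":0.1},{"linear":[-0.02,0.48,0],"rot":[0,0,0.08],"grip":0.1},{"linear":[-0.02,0.48,0],"rot":[0,0,0.08],"grip":0.1},{"linear":[0,0,0],"rot":[0,0,0],"grip":0.1},{"linear":[0,0,0],"rot":[0,0,0],"grip":0.1}]'; python3 idx.py
```

```text
time_s: 12.45
tcp_pos: [590.3, 189.7, 88.6]
orientation: [3.139, -0.001, 1.777]
contact_force: [0.9, 2.1, 4.2]
gripper_width: 17.5
finger_force: 30.0
at [590.3 189.7  88.6] [ 3.139e+00 -1.000e-03  1.777e+00] J [-0.44  0.57  0.11  1.75 -0.08  0.82 -0.08] F [0.9 2.1 4.2] w 17.5 t 12.45
then lin cm [-20.03  -6.89   0.03]
jig tcp [-25.  210.3] index [99.1, 99.5, 99.3, 99.1, 98.9]
```

```bash
python3 -m creep '[{"linear":[0.22,0.107,0],"rot":[0,0,0],"grip":0.1},{"linear":[0.22,0.107,0],"rot":[0,0,0],"grip":0.1},{"linear":[0.22,0.107,0],"rot":[0,0,0],"grip":0.1},{"linear":[0,0,0],"rot":[0,0,0],"grip":0.1},{"linear":[0,0,0],"rot":[0,0,0],"grip":0.1},{"linear":[0,0,0],"rot":[0,0,0],"grip":0.1}]'; python3 idx.py
```

```text
time_s: 13.1
tcp_pos: [591.5, 193.9, 88.5]
orientation: [3.141, 0.001, 1.776]
contact_force: [-0.1, -3.5, 7.2]
gripper_width: 17.3
finger_force: 30.0
at [591.5 193.9  88.5] [3.141e+00 1.000e-03 1.776e+00] J [-0.44  0.58  0.11  1.74 -0.08  0.83 -0.09] F [-0.1 -3.5  7.2] w 17.3 t 13.1
then lin cm [-20.43  -7.06   0.08]
jig tcp [-24.8 214.7] index [103.7, 103.6, 102.9, 103.3, 103.7]
```

```bash
python3 -m creep '[{"linear":[0.16,0.075,0],"rot":[0,0,0],"grip":0.1},{"linear":[0.16,0.075,0],"rot":[0,0,0],"grip":0.1},{"linear":[0,0,0],"rot":[0,0,0],"grip":0.1},{"linear":[0,0,0],"rot":[0,0,0],"grip":0.1},{"linear":[0,0,0],"rot":[0,0,0],"grip":0.3},{"linear":[0,0,0],"rot":[0,0,0],"grip":0.3},{"linear":[0,0,0],"rot":[0,0,0],"grip":0.3}]'; python3 idx.py
```

```text
time_s: 13.85
tcp_pos: [590.9, 199.4, 87.2]
orientation: [-3.14, -0.0, 1.778]
contact_force: [0.7, 0.2, 0.2]
gripper_width: 27.3
finger_force: 0.0
at [590.9 199.4  87.2] [-3.14  -0.     1.778] J [-0.45  0.58  0.11  1.74 -0.08  0.83 -0.1 ] F [0.7 0.2 0.2] w 27.3 t 13.85
then lin cm [-20.96  -7.15  -0.08]
jig tcp [-26.7 219.9] index [106.7, 107.0, 106.9, 106.8, 106.5]
```

```bash
python3 -m creep '[{"linear":[-0.02,-0.5,0],"rot":[0,0,-0.08],"grip":0.3},{"linear":[-0.02,-0.5,0],"rot":[0,0,-0.08],"grip":0.3},{"linear":[-0.02,-0.5,0],"rot":[0,0,-0.08],"grip":0.3},{"linear":[-0.02,-0.5,0],"rot":[0,0,-0.08],"grip":0.3},{"linear":[-0.02,-0.5,0],"rot":[0,0,-0.08],"grip":0.3},{"linear":[-0.02,-0.5,0],"rot":[0,0,-0.08],"grip":0.3},{"linear":[-0.02,-0.5,0],"rot":[0,0,-0.08],"grip":0.3},{"linear":[-0.02,-0.5,0],"rot":[0,0,-0.08],"grip":0.3},{"linear":[-0.02,-0.5,0],"rot":[0,0,-0.08],"grip":0.3},{"linear":[-0.02,-0.5,0],"rot":[0,0,-0.08],"grip":0.3},{"linear":[-0.02,-0.5,0],"rot":[0,0,-0.08],"grip":0.3},{"linear":[-0.02,-0.5,0],"rot":[0,0,-0.08],"grip":0.3},{"linear":[-0.02,-0.5,0],"rot":[0,0,-0.08],"grip":0.3},{"linear":[-0.02,-0.5,0],"rot":[0,0,-0.08],"grip":0.3},{"linear":[0,0,0],"rot":[0,0,0],"grip":0.3},{"linear":[0,0,0],"rot":[0,0,0],"grip":0.3}]'; python3 idx.py
```

```text
time_s: 15.5
tcp_pos: [543.8, 153.5, 87.7]
orientation: [3.141, -0.0, 2.895]
contact_force: [-0.4, -0.4, -0.1]
gripper_width: 27.5
finger_force: 0.0
at [543.8 153.5  87.7] [ 3.141 -0.     2.895] J [-0.2   0.5  -0.16  1.88  0.11  0.77  0.91] F [-0.4 -0.4 -0.1] w 27.5 t 15.5
then lin cm [ -6.2  -16.39  -0.04]
jig tcp [-61.4 164. ] index [106.5, 106.9, 106.9, 106.6, 106.3]
```

```bash
python3 -m creep '[{"linear":[0,-0.15,0],"rot":[0,0,0],"grip":0.3},{"linear":[0,-0.15,0],"rot":[0,0,0],"grip":0.3},{"linear":[0,-0.15,0],"rot":[0,0,0],"grip":0.3},{"linear":[0,-0.15,0],"rot":[0,0,0],"grip":0.3},{"linear":[0,-0.1,0],"rot":[0,0,0],"grip":0.3},{"linear":[0,0,0],"rot":[0,0,0],"grip":0.3},{"linear":[0,0,0],"rot":[0,0,0],"grip":0.3}]'; python3 idx.py
```

```text
time_s: 16.25
tcp_pos: [542.1, 148.1, 87.9]
orientation: [3.139, -0.0, 2.899]
contact_force: [-1.3, 5.3, -2.1]
gripper_width: 27.6
finger_force: 2.4
at [542.1 148.1  87.9] [ 3.139 -0.     2.899] J [-0.19  0.49 -0.16  1.89  0.11  0.76  0.92] F [-1.3  5.3 -2.1] w 27.6 t 16.25
then lin cm [ -6.18 -15.84  -0.05]
jig tcp [-61.8 158.4] index [106.4, 106.9, 106.8, 106.7, 106.4]
```

```bash
python3 -m creep '[{"linear":[0,-0.1,0],"rot":[0,0,0],"grip":0.3},{"linear":[0,-0.1,0],"rot":[0,0,0],"grip":0.3},{"linear":[0,0,0],"rot":[0,0,0],"grip":0.3},{"linear":[0,0,0],"rot":[0,0,0],"grip":0.3}]'; python3 idx.py
```

```text
time_s: 16.7
tcp_pos: [541.6, 145.7, 88.0]
orientation: [3.14, -0.0, 2.899]
contact_force: [-1.9, 3.8, 0.9]
gripper_width: 27.9
finger_force: 1.9
at [541.6 145.7  88. ] [ 3.14  -0.     2.899] J [-0.18  0.49 -0.16  1.89  0.11  0.76  0.93] F [-1.9  3.8  0.9] w 27.9 t 16.7
then lin cm [ -6.17 -15.6   -0.03]
jig tcp [-61.7 156. ] index [104.0, 104.4, 104.4, 103.6, 103.8]
```

```bash
python3 -m creep '[{"linear":[0,0.3,0],"rot":[0,0,0],"grip":0.4},{"linear":[0,0.2,0],"rot":[0,0,0],"grip":0.5},{"linear":[0,0,0],"rot":[0,0,0],"grip":0.5},{"linear":[0,0,-2],"rot":[0,0,0],"grip":0.5},{"linear":[0,0,-3],"rot":[0,0,0],"grip":0.5},{"linear":[0,0,-3],"rot":[0,0,0],"grip":0.5},{"linear":[0,0,-4],"rot":[0,0,0],"grip":0.5},{"linear":[0,-3,-2],"rot":[0,0,0],"grip":1},{"linear":[0,-4,0],"rot":[0,0,0],"grip":1},{"linear":[0,-4,0],"rot":[0,0,0],"grip":1},{"linear":[0,-4,0],"rot":[0,0,0],"grip":1},{"linear":[0,-4,0],"rot":[0,0,0],"grip":1},{"linear":[0,-4,0],"rot":[0,0,0],"grip":1},{"linear":[0,-3,0],"rot":[0,0,0],"grip":1},{"linear":[0,0,0],"rot":[0,0,0],"grip":1},{"linear":[0,0,0],"rot":[0,0,0],"grip":1}]'; python3 idx.py; python3 - <<'E'
from idx import *
for nme in("top","side"):
    c=capture(nme);g=c["image"].max(2)
    for q0 in ([-62,161,117],[-58,178,117],[-48,199,117]):
        u=proj(c,W(q0))[0];print(nme,q0,u.round(1),"dark",(g[int(u[1])-2:int(u[1])+3,int(u[0])-2:int(u[0])+3]).mean().round())
    u=proj(c,W([-62,161,96]))[0];r=14
    x,y=int(u[0])-r,int(u[1])-r;m=(g[y:y+2*r,x:x+2*r]<45).astype(np.uint8)
    _,_,st,ce=cv2.connectedComponentsWithStats(m)
    print([(s[4],s[0]+x,s[1]+y,s[2],s[3],(k+[x,y]).round(1)) for s,k in zip(st[1:],ce[1:]) if s[4]>8])
E
```

```text
time_s: 18.35
tcp_pos: [479.9, -103.7, 227.8]
orientation: [3.141, 0.0, 2.895]
contact_force: [1.0, 0.5, 0.3]
gripper_width: 91.6
finger_force: 0.0
at [ 479.9 -103.7  227.8] [3.141 0.    2.895] J [ 0.19  0.19 -0.04  1.95  0.01  1.01  1.48] F [1.  0.5 0.3] w 91.6 t 18.35
then lin cm [-6.12 10.1  13.99]
jig tcp [ -61.6 -101. ] index [103.9, 103.8, 103.9, 103.6, 103.9]
top [-62, 161, 117] [180.1 209.7] dark 30.0
top [-58, 178, 117] [173.1 205.9] dark 160.0
top [-48, 199, 117] [165.2 198.9] dark 136.0
[(np.int32(66), np.int32(178), np.int32(206), np.int32(10), np.int32(8), array([182.7, 209.5]))]
side [-62, 161, 117] [235.4 240.6] dark 57.0
side [-58, 178, 117] [228.1 245.2] dark 199.0
side [-48, 199, 117] [216.4 250. ] dark 104.0
[(np.int32(154), np.int32(232), np.int32(239), np.int32(8), np.int32(21), array([235.5, 249. ]))]
```

The knob is closed (top and side views both dark at the predicted spot) and the index is about 2 mm from the mark. Next is the tube.

```bash
python3 -m creep '[{"linear":[-3.1,-0.1,0],"rot":[0,0,0],"grip":1},{"linear":[-3.1,-0.1,0],"rot":[0,0,0],"grip":1},{"linear":[0,0,0],"rot":[0,0,0.14],"grip":1},{"linear":[0,0,0],"rot":[0,0,0.14],"grip":1},{"linear":[0,0,0],"rot":[0,0,0.14],"grip":1},{"linear":[0,0,0],"rot":[0,0,0.14],"grip":1},{"linear":[0,0,0],"rot":[0,0,0.14],"grip":1},{"linear":[0,0,0],"rot":[0,0,0.14],"grip":1},{"linear":[0,0,0],"rot":[0,0,0.14],"grip":1},{"linear":[0,0,0],"rot":[0,0,0.14],"grip":1},{"linear":[0,0,0],"rot":[0,0,0.14],"grip":1},{"linear":[0,0,0],"rot":[0,0,0.14],"grip":1},{"linear":[0,0,0],"rot":[0,0,0.167],"grip":1},{"linear":[0,0,0],"rot":[0,0,0],"grip":1},{"linear":[0,0,0],"rot":[0,0,0],"grip":1}]'; python3 - <<'E'
from idx import *
goto(*W([0,-103,66]),np.pi-.243-np.pi/2)
s=state();c=capture("wrist")
M=np.array(c["mount"]);Tw=np.eye(4);Tw[:3,:3]=R.from_euler("xyz",s["orientation"]).as_matrix();Tw[:3,3]=s["tcp_pos"]
X=np.linalg.inv(Tw@M);c["rvec"]=cv2.Rodrigues(X[:3,:3])[0];c["tvec"]=X[:3,3]
# tube ends in the initial top view: brown (saturated, R>B) along the tube's crest
k=pickle.load(open("top.pkl","rb"))
ys=np.arange(-190,-20,2.)
for y in np.arange(-168,-34,6): 
    u=proj(k,W([0,y,110]))[0].round().astype(int);print(int(y),k["image"][u[1],u[0]],end=" ")
E
```

```text
time_s: 20.0
tcp_pos: [540.1, -118.4, 227.5]
orientation: [-3.141, -0.001, 1.354]
contact_force: [1.4, 0.5, -0.2]
gripper_width: 91.5
finger_force: 0.0
at [ 540.1 -118.4  227.5] [-3.141e+00 -1.000e-03  1.354e+00] J [-0.01  0.3   0.22  1.82 -0.08  1.04  0.02] F [ 1.4  0.5 -0.2] w 91.5 t 20.0
rot first [-0.    -0.001  0.026]
then lin cm [-0.22 -0.04 16.15]
-168 [151 125  90] -162 [109  83  57] -156 [112  85  59] -150 [112  84  59] -144 [114  85  60] -138 [112  87  58] -132 [115  88  60] -126 [114  88  56] -120 [115  88  59] -114 [116  90  62] -108 [113  86  57] -102 [112  86  58] -96 [118  92  60] -90 [118  93  62] -84 [116  88  60] -78 [123  94  64] -72 [121  92  62] -66 [120  92  64] -60 [116  89  62] -54 [114  86  59] -48 [106  82  55] -42 [15 15 17] -36 [13 13 13]
```

```bash
python3 -m creep '[{"linear":[-0.2,0,2],"rot":[0,0,0.026],"grip":1},{"linear":[0,0,3],"rot":[0,0,0],"grip":1},{"linear":[0,0,3],"rot":[0,0,0],"grip":1},{"linear":[0,0,3],"rot":[0,0,0],"grip":1},{"linear":[0,0,2.5],"rot":[0,0,0],"grip":1},{"linear":[0,0,1.6],"rot":[0,0,0],"grip":1},{"linear":[0,0,1],"rot":[0,0,0],"grip":1},{"linear":[0,0,0],"rot":[0,0,0],"grip":1},{"linear":[0,0,0],"rot":[0,0,0],"grip":1}]'; python3 -c "
from idx import *
goto(*W([0,-103,66]),np.pi-.243-np.pi/2)"
```

```text
time_s: 20.95
tcp_pos: [540.0, -121.4, 67.2]
orientation: [3.141, -0.001, 1.323]
contact_force: [-0.0, -0.4, 0.5]
gripper_width: 91.7
finger_force: 0.0
at [ 540.  -121.4   67.2] [ 3.141e+00 -1.000e-03  1.323e+00] J [ 0.02  0.51  0.19  1.93 -0.14  0.71  0.05] F [-0.  -0.4  0.5] w 91.7 t 20.95
rot first [ 0.001 -0.001 -0.005]
then lin cm [ 0.07 -0.1   0.12]
```

```bash
python3 -m creep '[{"linear":[0,-0.1,0.1],"rot":[0,0,0],"grip":0.8},{"linear":[0,0,0],"rot":[0,0,0],"grip":0.65},{"linear":[0,0,0],"rot":[0,0,0],"grip":0.55},{"linear":[0,0,0],"rot":[0,0,0],"grip":0.4},{"linear":[0,0,0],"rot":[0,0,0],"grip":0.4},{"linear":[0,0,0],"rot":[0,0,0],"grip":0.4},{"linear":[0,0,0],"rot":[0,0,0],"grip":0.4}]'; python3 -c "
from idx import *
print(jig(),index(capture('top')))"
```

```text
time_s: 21.65
tcp_pos: [539.2, -121.2, 65.9]
orientation: [3.14, -0.001, 1.322]
contact_force: [1.8, -0.5, -0.5]
gripper_width: 48.3
finger_force: 30.0
[   0.2 -103.7] [103.9, 103.6, 103.9, 103.6, 103.8]
```

Gripped at 48 mm (the tube gives slightly). I'll lift 12.5 cm slowly.

```bash
python3 -m creep '[{"linear":[0,0,-0.4],"rot":[0,0,0],"grip":0.4},{"linear":[0,0,-0.8],"rot":[0,0,0],"grip":0.4},{"linear":[0,0,-1],"rot":[0,0,0],"grip":0.4},{"linear":[0,0,-1],"rot":[0,0,0],"grip":0.4},{"linear":[0,0,-1],"rot":[0,0,0],"grip":0.4},{"linear":[0,0,-1],"rot":[0,0,0],"grip":0.4},{"linear":[0,0,-1],"rot":[0,0,0],"grip":0.4},{"linear":[0,0,-1],"rot":[0,0,0],"grip":0.4},{"linear":[0,0,-1],"rot":[0,0,0],"grip":0.4},{"linear":[0,0,-1],"rot":[0,0,0],"grip":0.4},{"linear":[0,0,-1],"rot":[0,0,0],"grip":0.4},{"linear":[0,0,-1],"rot":[0,0,0],"grip":0.4},{"linear":[0,0,-0.8],"rot":[0,0,0],"grip":0.4},{"linear":[0,0,-0.5],"rot":[0,0,0],"grip":0.4},{"linear":[0,0,0],"rot":[0,0,0],"grip":0.4},{"linear":[0,0,0],"rot":[0,0,0],"grip":0.4},{"linear":[0,0,0],"rot":[0,0,0],"grip":0.4},{"linear":[0,0,0],"rot":[0,0,0],"grip":0.4},{"linear":[0,0,0],"rot":[0,0,0],"grip":0.4},{"linear":[0,0,0],"rot":[0,0,0],"grip":0.4}]'; python3 -c "
from idx import *
print(jig(),index(capture('top')),state()['dq'].round(3))
k=capture('side');
for y in range(-175,-30,6):
    u=proj(k,W([0,y,85+125+24]))[0].round().astype(int);print(y,k['image'][u[1],u[0]],end=' ')
"
```

```text
time_s: 23.7
tcp_pos: [538.4, -121.2, 190.5]
orientation: [-3.141, -0.001, 1.322]
contact_force: [-0.8, 0.1, 0.1]
gripper_width: 48.3
finger_force: 30.0
[  -0.6 -103.9] [103.9, 103.6, 103.8, 103.5, 103.8] [-0.001 -0.003  0.002 -0.001 -0.001 -0.001 -0.002]
-175 [53 55 60] -169 [47 47 53] -163 [41 42 45] -157 [37 38 40] -151 [33 37 38] -145 [33 33 39] -139 [31 32 37] -133 [31 33 34] -127 [35 34 38] -121 [85 71 54] -115 [89 72 53] -109 [87 70 53] -103 [88 73 55] -97 [93 76 59] -91 [91 75 56] -85 [94 76 58] -79 [148 120  89] -73 [191 153 113] -67 [186 149 112] -61 [183 147 108] -55 [179 144 107] -49 [174 139 103] -43 [136 109  82] -37 [92 75 57] -31 [86 70 52]
```

```bash
python3 -c "
from h import *
print(close_job())"
```

```text
the job is handed in; nothing more can be done
None
```

I've handed in the job: the tube is held about 12.5 cm above its cradles, the lever is closed, and by my own measurements the tailstock sits about 2 mm short of the marker (7 mm allowed). Two things are uncertain: the closed tailstock still slid about 2.4 mm under a light push (around 5 N at the knob, so the lock may be weak), and I didn't measure the tube's level directly.

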